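# Free a locked parts case with its release key

### The arm

A 7-joint arm with a two-finger parallel gripper is mounted at the origin on a cart in front of the work surface, level with it; the furniture and walls round the work are solid. World frame = base frame: x ahead of the robot, y to its left, z up, the work surface at z = 0. Lengths are in m, angles in rad, forces in N, time in s.
With the tool pointing down it reaches from about 0.425 to 1.025 m from the base axis. Payload 9.4 kg.
Tool frame: the origin (TCP) lies at the centre of the arm's flange, where the gripper is bolted on; the fingertips stand 173 mm ahead of it and the grasp point (between the pads) lies 155 mm ahead of it; z points along the fingers, y is the line along which they close (so a half turn about z gives the same grasp; the last joint's range is limited). The gripper opens to 85 mm and grips with 20 to 120 N. Pads are 22 mm wide; open, the fingers measure 114 mm over their backs; the gripper's body (76 mm by 85 mm) begins 54 mm behind the grasp point. The pads swing forward as they close: fully open they stand 13 mm farther back than shut.
Start: joints at [1.265, 0.599, -0.003, 1.599, 0.002, 0.943, -0.08], TCP at [0.164, -0.706, 0.405] pointing down, gripper open.
Joint ranges: [-2.57, 2.57], [-0.35, 1.97], [-1.29, 1.29], [0.11, 2.56], [-1.05, 4.19], [0.11, 1.86], [-2.63, 2.63]. Speed limits (rad/s): [2.22, 2.22, 3.01, 3.01, 3.14, 3.14, 3.14].

### API

Orientations are given as a 3x3 rotation matrix whose columns are the frame's x, y, z axes.
In Python, from workcell import manip gives the robot as it stands.
- The arm moves only by the tool move_arm, never from a script. Its argument "series" is a list of rows, each an object with "turn": the turn, a rotation vector about the tool's x, y, z in units of 6 degrees (1.0 is 6 degrees), a list of three; "xyz": the shift along the tool's x, y, z in mm, a list of three; "grip": the closure, from -1 (fully open) to 1 (shut). A call has 1 to 20 rows; each row is the pose to reach, as a shift and turn from the pose commanded when the call began, along the tool's axes at that moment; what a row does not reach only later rows make up. A row lasts 1/8 s, in which the tool goes at most 62.5 mm and 10.7 degrees, less where a joint would pass 70% of its speed; a pose out of reach is approached as far as the arm can. A call with a gripper value outside its range is refused whole. The fingers move at their own pace and stop on an object; the grip force is fixed at half the most. Time passes only in rows, so rows that repeat a pose let the fingers close. It gives the time, the measured TCP pose, the force, the opening and the grip force at its end, in the units of the state.
- manip.sense(): the state, without advancing time (a new reading comes with each control period).
- manip.camera(name): name is "side" or "top" or "wrist"; returns a dict with "color" (384x512x3 uint8, red, green, blue), "vertical_fov" (degrees; the focal length in pixels is half the picture's height over the tangent of half this angle, whatever the lens; pixels are square), "cx", "cy" (the principal point, pixels), "world_from_camera" (4x4, takes a point from camera to world coordinates); the wrist camera has in their place "mount" (4x4, takes a point from camera to tool coordinates, whose origin is the TCP and whose axes are the flange's). Camera axes: x right, y down, z forward; pixel columns grow to the right and rows downward; lengths in m; the calibration is good to about 2 mm. A picture is of the moment at which its call begins: read the wrist's pose just before it. There is no depth.
- manip.sign_off(): hands the job in; it is judged then, once.
The state is a dict: "time": time; "qpos": joint angles; "joint_vel": joint speeds; "effort": joint torques, N m; "tool_pos": TCP position; "eef_rot": TCP orientation; "wrist_force": force on the tool from outside, world axes, zero at the start; "torque": the same for the moment, N m; "finger_gap": finger opening in m; "grasp_force": force on a finger pad.
Only numpy, scipy, OpenCV 4.12 (cv2) and the standard library are available. Lean on these libraries where they do the work, as an engineer would, in place of code of your own. Each camera call takes 0.05 s, during which the arm holds its last target. There are 200 camera calls.

### The job

The small sheet-steel parts case is locked by a hidden sprung hook. Take the release key from its stand, feel for the hook down through the narrow slot in front of the lid (it can sit anywhere along the slot) and press it down, gently and without forcing it, until the lid pops up; then put the key back standing in its stand and swing the lid fully open, to its stop. Leave the screwdriver, the bracket and the pliers lying where they are.

Things in the scene. Friction and masses are not known exactly. Their poses are not given: they have to be found in the camera images.
- case: Fixed case of grey sheet steel, 190 (x) x 160 (y) x 112 mm high, on rubber feet. Origin: centre of its underside, on the tray floor; -x is its front (robot side), +x its hinge side. Top: a fixed strip 54 mm deep along the front edge, with the slot in it; behind it the lid. The hook is under the slot, on the case. Pressing the key on case or hook with over 40 N would bend something.
- slot (a point): Middle of the slot, level with the case's top face, axes as the case. Slot: 110 mm along y, 16 mm along x, in a 4 mm plate. The hook's steel tab, 32 mm wide in y, lies with its flat top 40 mm below this face, right under the slot; its middle is anywhere within 35 mm either side of the slot's middle (not told; it stays there when pressed). Beside the tab the slot is empty, 82 mm deep.
- lid (a joint): Angle of the lid in rad: 0 shut, 1.15 fully open at its stop. Light grey-painted plate 132 x 160 mm, hinged along the case's far (+x) edge; its front edge rises. When the hook lets go, a sprung pin raises it to about 0.3 rad; the hinge is stiff enough that it then stays where it is left. About 3 N at the handle moves it.
- lid_hinge (a point): Middle of the lid's hinge line, which runs along the case's y, 162 mm behind the slot (case x) and 2 mm below the top face. Axes as the case.
- lid_handle (a point): Middle of the lid's dark bar handle: a round bar 10 mm thick, 80 mm long along the case's y, its centre line 37 mm above the hinge line and 95 mm in front of it with the lid shut (35 mm from the lid's top face). It moves with the lid; it can be pinched, or pushed back from inside its loop. Once open, the lid's top and the handle face away from the robot (+x).
- hook (a joint): Tilt of the sprung hook in rad: 0 at rest, growing as its tab is pressed down; lets go of the lid at about 0.25, when the tab is 8 to 11 mm down; hard stop at 0.38, 13 to 15 mm down. The tab takes about 3 to 5 N to start moving, about 7 N at letting go, and springs back up when freed. Pressed too near its edge the key may slip off it.
- key: Loose release key, 149 mm long, 0.12 kg, standing upright in the stand. Origin: lower end of its shank, on its axis; z points up along the shank to the handle. Steel shank 8 mm thick and 100 mm long, then a steel collar 26 mm across from z = 100 to 105 mm, then a black flat handle 14 (x) x 50 (y) x 44 (z) mm, from z = 105 to 149 mm: pinch it across its 14 mm, along the key's x.
- key_grip (a point): Point on the key's axis in the handle, 130 mm above the shank's lower end, where to pinch it. Axes as the key.
- stand: Fixed dark steel key stand: a 60 x 60 x 6 mm foot and a 40 x 40 mm block, 104 mm high in all, with an upright square hole 16 mm wide right through. Origin: centre of its underside. The key's collar rests on the block's top.
- stand_mouth (a point): Centre of the hole's mouth, on top of the stand, 104 mm above the tray floor. With the key in its stand the key's lower end is 100 mm below this point.
- driver_blue: Bystander: blue and grey screwdriver, 174 mm long, 30 mm thick, lying in front of the case. Origin: centre of its underside.
- bracket: Bystander: yellow zinc-plated sheet bracket with a spring wire, 63 x 43 x 36 mm, lying to the left of the case. Origin: centre of its underside.
- combination_pliers: Bystander: combination pliers with blue grips, 215 mm long, 16 mm thick, lying behind and to the right of the case. Origin: centre of its underside.
Things that resemble listed ones, but are neither listed nor needed, are in the scene too. There is more than one size of the key; the job needs the larger. There is more than one size of the stand; the one meant has the size given above.

How it is judged:
By the outcome, as a careful person would: the job done as asked, in the order asked, and still so for the second after the job is handed in, with the robot touching nothing.
It also fails if it takes over 67 s, if anything falls off the work surface, if the arm or the gripper's body presses on something with over 40 N, if the wrist force passes 120 N, or if a joint passes its speed limit or range.

## Working session

There is one attempt and no reset: what is moved stays moved. The work goes in short steps, Python scripts to look and compute and a tool call to move; the robot and the scene stay as the last step left them, time stands still between calls to the robot, and variables do not carry over. Pictures are saved under pics/ and viewed, at most 10 in all, crops included, and the job is handed in when it is done.

Besides the shell and the picture viewer there is one more tool, called after "Request:" by a JSON object that holds its "name" and its "arguments", one argument or row to a line. move_arm: Moves the arm, as the interface text tells. Its arguments: {"type":"object","properties":{"series":{"type":"array"}},"required":["series"]}

```bash
mkdir -p pics; cat > h.py <<'E'
import numpy as np, cv2
from workcell import manip
def cam(name):
    s=manip.sense(); c=manip.camera(name)
    if 'mount' in c:
        T=np.eye(4);T[:3,:3]=np.array(s['eef_rot']);T[:3,3]=s['tool_pos'];W=T@np.array(c['mount'])
    else: W=np.array(c['world_from_camera'])
    f=192/np.tan(np.radians(c['vertical_fov'])/2)
    return c['color'],(W,f,c['cx'],c['cy'])
def ray(k,u,v):
    W,f,cx,cy=k;d=W[:3,:3]@np.array([(u-cx)/f,(v-cy)/f,1]);return W[:3,3],d/np.linalg.norm(d)
def atz(k,u,v,z):
    o,d=ray(k,u,v);return o+d*(z-o[2])/d[2]
def tri(*obs):
    A=np.zeros((3,3));b=np.zeros(3)
    for k,u,v in obs:
        o,d=ray(k,u,v);P=np.eye(3)-np.outer(d,d);A+=P;b+=P@o
    p=np.linalg.solve(A,b)
    return p,[round(float(np.linalg.norm(np.cross(p-ray(k,u,v)[0],ray(k,u,v)[1]))),4) for k,u,v in obs]
def proj(k,p):
    W,f,cx,cy=k;q=W[:3,:3].T@(np.array(p)-W[:3,3]);return f*q[0]/q[2]+cx,f*q[1]/q[2]+cy
def save(name,img,scale=1):
    cv2.imwrite('pics/'+name,cv2.resize(img[:,:,::-1],None,fx=scale,fy=scale,interpolation=cv2.INTER_CUBIC))
E
python3 - <<'E'
from h import *
import pickle
K={}
for n in('side','top','wrist'):
    im,k=cam(n);K[n]=(im,k);save(n+'0.png',im,1.5);print(n,k[1:],k[0].round(3).tolist())
pickle.dump(K,open('k0.pkl','wb'))
s=manip.sense();print(s['time'],s['tool_pos'],np.round(s['eef_rot'],3).tolist(),s['finger_gap'])
E
```

```text
side (np.float64(432.97242170542967), 256.3033072371522, 188.33867829200773) [[-0.89, -0.314, 0.33, 0.249], [-0.455, 0.596, -0.661, 0.798], [0.011, -0.739, -0.674, 0.819], [0.0, 0.0, 0.0, 1.0]]
top (np.float64(423.1069012552088), 251.03284660653037, 186.83680671158612) [[0.019, -0.991, 0.132, 0.417], [-1.0, -0.016, 0.021, 0.11], [-0.019, -0.133, -0.991, 1.409], [0.0, 0.0, 0.0, 1.0]]
wrist (np.float64(293.20287929750924), 253.950725383444, 195.22258042205297) [[0.227, -0.926, -0.302, 0.243], [-0.974, -0.216, -0.068, -0.687], [-0.002, 0.31, -0.951, 0.373], [0.0, 0.0, 0.0, 1.0]]
0.15 [ 0.16440592 -0.70594507  0.40401219] [[0.974, 0.227, -0.0], [0.227, -0.974, 0.001], [-0.0, -0.001, -1.0]] 0.08528802342911068
```

View pics/side0.png

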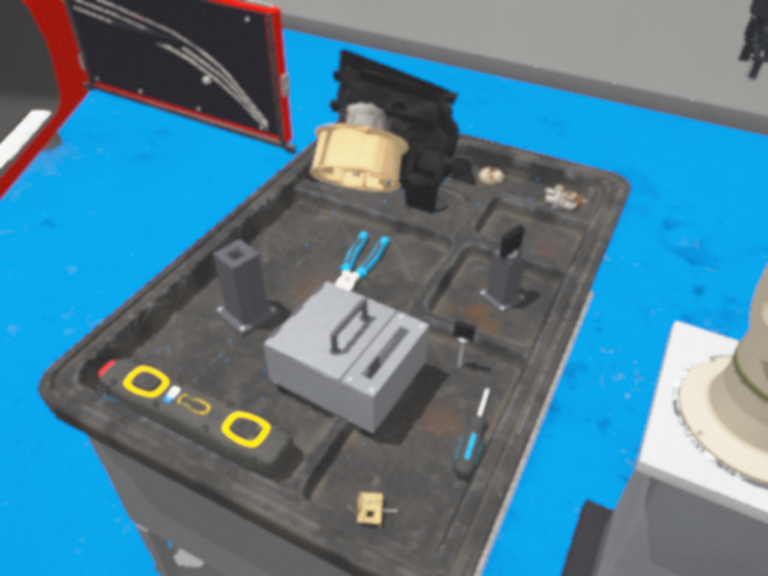

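View pics/top0.png

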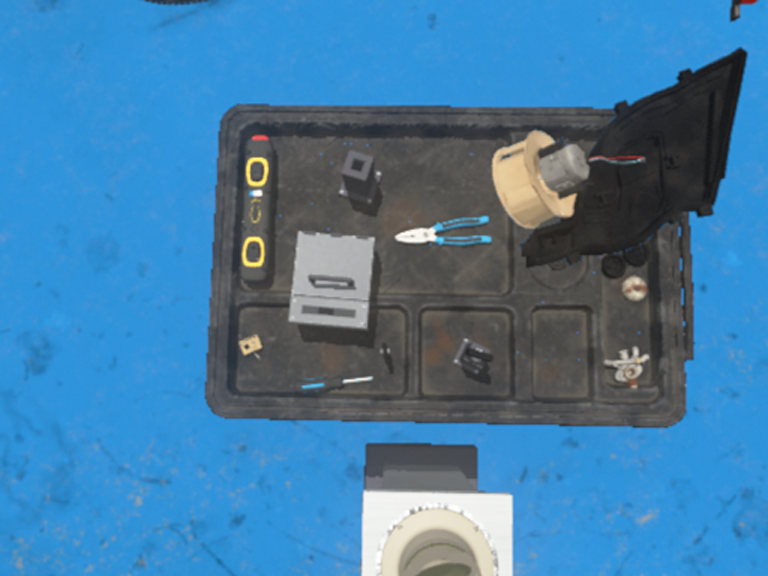

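Side view (768x576 px): larger key in a stand at (508,262), small loose key at (462,342), empty stand at (243,285), case at (345,350) with the slot at (388,353), screwdriver at (470,440), bracket at (370,508), pliers at (360,260). Key candidates are (508,262) and (462,342); stand candidates are (505,285) and (243,285). I'll check sizes in close crops.

```bash
python3 - <<'E'
from h import *
import pickle
K=pickle.load(open('k0.pkl','rb'))
def crop(im,x,y,w,h,s): return cv2.resize(im[y:y+h,x:x+w],(w*s,h*s),interpolation=cv2.INTER_CUBIC)
S,T=K['side'][0],K['top'][0]
a=crop(S,300,140,66,75,4)      # key/stand side  264x300
b=crop(S,140,150,66,75,4)      # other stand
c=crop(T,290,215,66,75,4)      # key top
d=crop(S,175,185,115,100,0+3)   # case side 345x300
e=crop(T,190,150,66,75,4)
r1=np.hstack([a,b,c]); r2=np.hstack([d,np.zeros((300,15,3),np.uint8),e]); r2=np.hstack([r2,np.zeros((300,792-r2.shape[1],3),np.uint8)])
save('crop1.png',np.vstack([r1,r2]))
E
```

```text
(no output)
```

View pics/crop1.png

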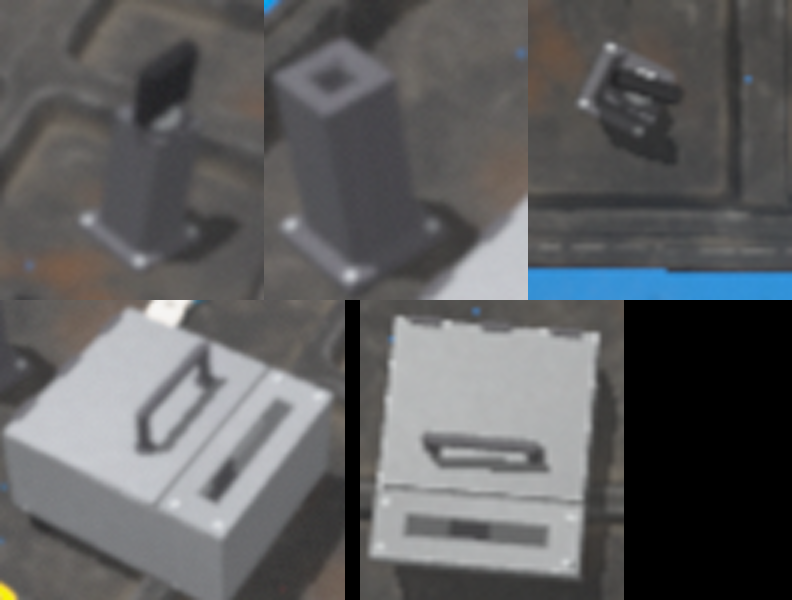

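```bash
python3 - <<'E'
from h import *
import pickle
K=pickle.load(open('k0.pkl','rb'));S,T=K['side'][1],K['top'][1]
A=lambda x,y:(S,300+x/4,140+y/4)
B=lambda x,y:(S,140+(x-264)/4,150+y/4)
C=lambda x,y:(T,290+(x-528)/4,215+y/4)
D=lambda x,y:(S,175+x/3,185+(y-300)/3)
E=lambda x,y:(T,190+(x-360)/4,150+(y-300)/4)
r=lambda n,p:print(n,np.round(p,4).tolist() if not isinstance(p,tuple) else (np.round(p[0],4).tolist(),p[1]))
for p in[(87,218),(138,260),(192,232)]: r('footS',atz(*A(*p),.008))
for p in[(610,47),(583,103),(640,132)]: r('footT',atz(*C(*p),.008))
for p in[(290,224),(350,275),(432,224)]: r('bigfootS',atz(*B(*p),.008))
r('keytop ctr',tri(A(168,53),C(647,84)))
for p in[(615,78),(680,95)]: r('handle T',atz(*C(*p),.149))
r('key handle bottom-left top',tri(A(140,72),C(683,95)))
co={'FL':((222,537),(372,555)),'FR':((330,393),(578,576)),'BR':((128,310),(598,333)),'BL':((8,433),(396,318))}
for n,(d,e) in co.items(): r(n,tri(D(*d),E(*e)))
r('slotL',tri(D(212,498),E(404,524)));r('slotR',tri(D(285,403),E(548,534)))
for p in[(450,531),(490,534)]: r('tab T @.072',atz(*E(*p),.072))
for p in[(405,513),(549,523),(546,545),(404,535)]: r('slot T',atz(*E(*p),.112))
for p in[(200,495),(225,465)]: r('dark S',atz(*D(*p),.072))
E
```

```text
footS [0.4751, -0.059, 0.008]
footS [0.4302, -0.0362, 0.008]
footS [0.4067, -0.0792, 0.008]
footT [0.4751, -0.0588, 0.008]
footT [0.429, -0.0368, 0.008]
footT [0.4064, -0.0833, 0.008]
bigfootS [0.8714, 0.1998, 0.008]
bigfootS [0.8085, 0.2194, 0.008]
bigfootS [0.7883, 0.1562, 0.008]
keytop ctr ([0.4424, -0.0681, 0.1563], [0.0, 0.0])
handle T [0.4466, -0.0456, 0.149]
handle T [0.435, -0.0933, 0.149]
key handle bottom-left top ([0.4498, -0.0971, 0.1159], [0.0147, 0.0147])
FL ([0.5042, 0.3142, 0.1112], [0.0001, 0.0001])
FR ([0.4929, 0.1559, 0.1114], [0.002, 0.002])
BR ([0.681, 0.1436, 0.107], [0.0006, 0.0006])
BL ([0.6894, 0.3019, 0.1094], [0.0014, 0.0014])
slotL ([0.5268, 0.2895, 0.1135], [0.0017, 0.0017])
slotR ([0.5224, 0.179, 0.1082], [0.0007, 0.0007])
tab T @.072 [0.527, 0.259, 0.072]
tab T @.072 [0.5251, 0.2272, 0.072]
slot T [0.537, 0.2898, 0.112]
slot T [0.5312, 0.1785, 0.112]
slot T [0.5142, 0.1804, 0.112]
slot T [0.52, 0.2899, 0.112]
dark S [0.5506, 0.2607, 0.072]
dark S [0.5478, 0.2264, 0.072]
```

The top crop confirms the key choice. It sits in the stand with the ~60 mm foot (screw spacing 50 mm), while the other stand's spacing is 66 mm, so that one is bigger. Both views also agree on a dark tab in the slot at y≈0.243. I'll hover over the key next.

```bash
cat >> h.py <<'E'
from scipy.spatial.transform import Rotation as Ro
def goal(p,yaw,pitch=0):
    """yaw of tool y in world (deg); pitch: tilt about world-horizontal axis tool x (deg)"""
    s=manip.sense();R=np.array(s['eef_rot']);a,b=np.cos(np.radians(yaw)),np.sin(np.radians(yaw))
    G=np.array([[-b,a,0],[a,b,0],[0,0,-1.]]).T@Ro.from_rotvec([np.radians(pitch),0,0]).as_matrix()
    print('xyz',(R.T@(np.array(p)-s['tool_pos'])*1000).round(1),'turn',(Ro.from_matrix(R.T@G).as_rotvec(degrees=True)/6).round(2))
def st():
    s=manip.sense();print('t',round(s['time'],2),'pos',np.round(s['tool_pos'],4),'F',np.round(s['wrist_force'],1),'gap',round(s['finger_gap'],4),'gf',np.round(s['grasp_force'],1),'yaw',np.degrees(np.arctan2(s['eef_rot'][1][1],s['eef_rot'][0][1])).round(2))
E
python3 -c "
from h import *
goal([.442,-.069,.375],-13.7)"
```

```text
xyz [ 414.8 -557.3   29.6] turn [-1.000e-02 -1.000e-02 -1.053e+01]
```

Request:
{"name": "move_arm", "arguments": {
  "series": [
    {"xyz": [415,-557,30],"turn": [0,0,-10.5],"grip": -1},
    {"xyz": [415,-557,30],"turn": [0,0,-10.5],"grip": -1},
    {"xyz": [415,-557,30],"turn": [0,0,-10.5],"grip": -1},
    {"xyz": [415,-557,30],"turn": [0,0,-10.5],"grip": -1},
    {"xyz": [415,-557,30],"turn": [0,0,-10.5],"grip": -1},
    {"xyz": [415,-557,30],"turn": [0,0,-10.5],"grip": -1},
    {"xyz": [415,-557,30],"turn": [0,0,-10.5],"grip": -1},
    {"xyz": [415,-557,30],"turn": [0,0,-10.5],"grip": -1},
    {"xyz": [415,-557,30],"turn": [0,0,-10.5],"grip": -1},
    {"xyz": [415,-557,30],"turn": [0,0,-10.5],"grip": -1},
    {"xyz": [415,-557,30],"turn": [0,0,-10.5],"grip": -1},
    {"xyz": [415,-557,30],"turn": [0,0,-10.5],"grip": -1},
    {"xyz": [415,-557,30],"turn": [0,0,-10.5],"grip": -1},
    {"xyz": [415,-557,30],"turn": [0,0,-10.5],"grip": -1},
    {"xyz": [415,-557,30],"turn": [0,0,-10.5],"grip": -1},
    {"xyz": [415,-557,30],"turn": [0,0,-10.5],"grip": -1}
  ]
}}

```text
time: 2.15
tool_pos: [0.442, -0.0705, 0.3747]
eef_rot: [[0.242, 0.97, -0.0], [0.97, -0.242, -0.0], [-0.0, -0.0, -1.0]]
wrist_force: [-0.0, 0.3, -0.5]
finger_gap: 0.0853
grasp_force: 0.0
```

```bash
python3 - <<'E'
from h import *
import pickle
st()
im,k=cam('wrist');pickle.dump((im,k),open('k1.pkl','wb'));save('w1.png',im,1.5)
for z in(.149,.104,.0): print(proj(k,[.4415,-.069,z]))
goal([.442,-.069,.285],-13.7)
E
```

```text
t 2.15 pos [ 0.442  -0.0705  0.3747] F [-0.   0.3 -0.5] gap 0.0853 gf 0.0 yaw -14.0
(np.float64(251.5872867270461), np.float64(216.22419219411813))
(np.float64(251.9866646629363), np.float64(196.48531212430137))
(np.float64(252.53734822269857), np.float64(169.26829344163926))
xyz [ 1.2 -0.4 89.7] turn [ 0.    0.   -0.05]
```

View pics/w1.png

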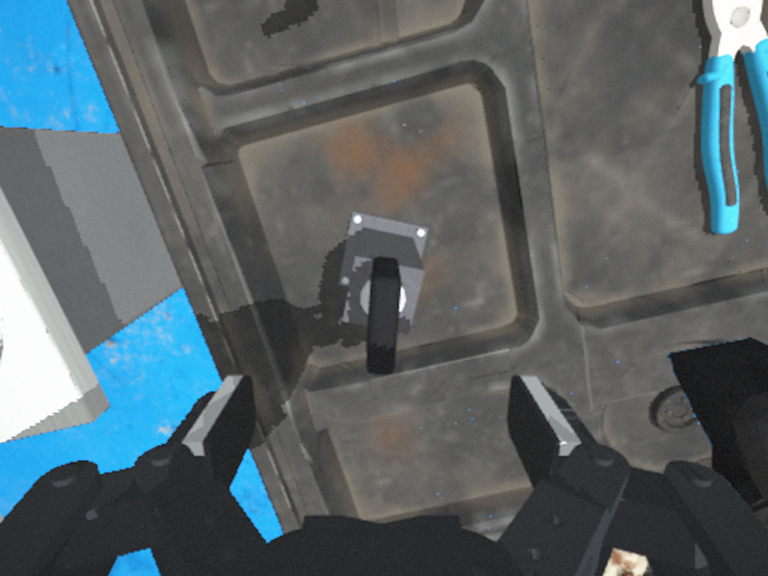

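The wrist view shows the key's flat black handle at (381,315), centred between the open pads, with the 60 mm foot below it at (385,270). Descending to grip.

Request:
{"name": "move_arm", "arguments": {
  "series": [
    {"xyz": [1,0,30],"turn": [0,0,0],"grip": -1},
    {"xyz": [1,0,60],"turn": [0,0,0],"grip": -1},
    {"xyz": [1,0,90],"turn": [0,0,0],"grip": -1},
    {"xyz": [1,0,90],"turn": [0,0,0],"grip": -1},
    {"xyz": [1,0,90],"turn": [0,0,0],"grip": 0},
    {"xyz": [1,0,90],"turn": [0,0,0],"grip": 1},
    {"xyz": [1,0,90],"turn": [0,0,0],"grip": 1},
    {"xyz": [1,0,90],"turn": [0,0,0],"grip": 1},
    {"xyz": [1,0,90],"turn": [0,0,0],"grip": 1},
    {"xyz": [1,0,90],"turn": [0,0,0],"grip": 1},
    {"xyz": [1,0,90],"turn": [0,0,0],"grip": 1},
    {"xyz": [1,0,90],"turn": [0,0,0],"grip": 1}
  ]
}}

```text
time: 3.7
tool_pos: [0.4426, -0.0686, 0.2852]
eef_rot: [[0.24, 0.971, 0.001], [0.971, -0.24, -0.0], [-0.0, 0.001, -1.0]]
wrist_force: [-0.2, 0.6, 6.8]
finger_gap: 0.0135
grasp_force: 58.3
```

Request:
{"name": "move_arm", "arguments": {
  "series": [
    {"xyz": [0,0,-15],"turn": [0,0,0],"grip": 1},
    {"xyz": [0,0,-45],"turn": [0,0,0],"grip": 1},
    {"xyz": [0,0,-80],"turn": [0,0,0],"grip": 1},
    {"xyz": [0,0,-115],"turn": [0,0,0],"grip": 1},
    {"xyz": [0,0,-140],"turn": [0,0,0],"grip": 1},
    {"xyz": [0,0,-140],"turn": [0,0,0],"grip": 1}
  ]
}}

```text
time: 4.45
tool_pos: [0.4426, -0.0686, 0.4262]
eef_rot: [[0.241, 0.971, 0.003], [0.971, -0.241, -0.001], [0.0, 0.003, -1.0]]
wrist_force: [0.5, 1.3, -1.3]
finger_gap: 0.0133
grasp_force: 58.7
```

```bash
python3 - <<'E'
from h import *
import pickle
st()
K={n:cam(n) for n in('side','top','wrist')};pickle.dump(K,open('k2.pkl','wb'))
s=manip.sense();tp=np.array(s['tool_pos'])
tip=tp-[0,0,.285]
im,k=K['side'];u,v=proj(k,tip);print('side tip pred',u,v);u0,v0=int(u)-45,int(v)-60
a=cv2.resize(im[v0:v0+90,u0:u0+90],None,fx=4,fy=4,interpolation=cv2.INTER_CUBIC);print(u0,v0)
w=cv2.resize(K['wrist'][0][120:330,150:360],(360,360));print('wrist tip pred',proj(K['wrist'][1],tip))
save('c2.png',np.hstack([a,w]))
# target: tip at slot above tab
goal([.526,.243,.425],-4)
E
```

```text
t 4.45 pos [ 0.4426 -0.0686  0.4262] F [ 0.5  1.3 -1.3] gap 0.0133 gf 58.7 yaw -13.92
side tip pred 341.1951775314841 158.60343809478175
296 98
wrist tip pred (np.float64(253.03570781665567), np.float64(192.72744259356256))
xyz [322.7   6.6  -1.2] turn [-0.01  0.   -1.65]
```

View pics/c2.png

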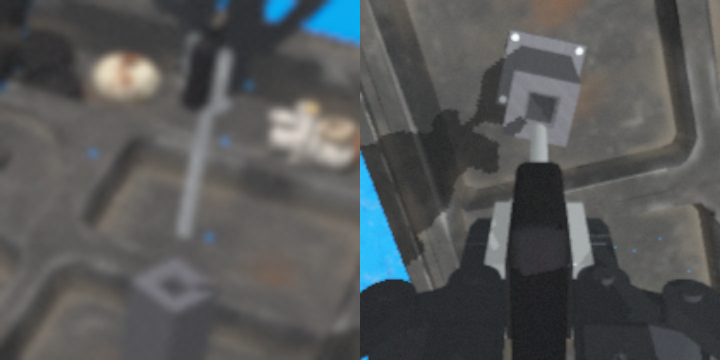

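The side view shows the key hanging straight in the gripper with its tip at crop (184,236). The wrist view has the tip at crop (541,124), within 2 mm of prediction. Moving over the slot.

Request:
{"name": "move_arm", "arguments": {
  "series": [
    {"xyz": [50,1,-1],"turn": [0,0,-0.3],"grip": 1},
    {"xyz": [105,2,-1],"turn": [0,0,-0.6],"grip": 1},
    {"xyz": [160,3,-1],"turn": [0,0,-1],"grip": 1},
    {"xyz": [215,4,-1],"turn": [0,0,-1.3],"grip": 1},
    {"xyz": [270,5,-1],"turn": [0,0,-1.65],"grip": 1},
    {"xyz": [310,6,0],"turn": [0,0,-1.65],"grip": 1},
    {"xyz": [323,6.5,5],"turn": [0,0,-1.65],"grip": 1},
    {"xyz": [323,6.5,10],"turn": [0,0,-1.65],"grip": 1},
    {"xyz": [323,6.5,10],"turn": [0,0,-1.65],"grip": 1}
  ]
}}

```text
time: 5.72
tool_pos: [0.5262, 0.2418, 0.4135]
eef_rot: [[0.071, 0.997, -0.002], [0.997, -0.071, -0.002], [-0.002, -0.002, -1.0]]
wrist_force: [-0.1, -0.9, -1.0]
finger_gap: 0.0134
grasp_force: 58.6
```

```bash
python3 - <<'E'
from h import *
import pickle
st()
K=pickle.load(open('k2.pkl','rb'))
print('tip off',tri((K['side'][1],342,157),(K['wrist'][1],255.6,192.3)),'expected',[.4426,-.0686,.1412])
print('mouth',tri((K['side'][1],340,169.25),(K['wrist'][1],256.7,183)))
K={n:cam(n) for n in('side','wrist','top')};pickle.dump(K,open('k3.pkl','wb'))
s=manip.sense();tp=np.array(s['tool_pos'])
tip=tp-[0,0,.285]
out=[]
for n,f in(('side',5),('wrist',4)):
    im,k=K[n];u,v=proj(k,tip);u0,v0=int(u)-200//f,int(v)-200//f;print(n,u,v,u0,v0,f)
    a=cv2.resize(im[v0:v0+400//f,u0:u0+400//f],(400,400),interpolation=cv2.INTER_CUBIC);out.append(a)
    for p in([.5256,.2346,.112],[.526,.243,.112],[.526,.243,.072]): print(np.round((np.array(proj(k,p))-[u0,v0])*f))
save('c3.png',np.hstack(out))
E
```

```text
t 5.72 pos [0.5262 0.2418 0.4135] F [-0.1 -0.9 -1. ] gap 0.0134 gf 58.6 yaw -4.06
tip off (array([ 0.44282974, -0.06804846,  0.1440839 ]), [0.0021, 0.0021]) expected [0.4426, -0.0686, 0.1412]
mouth (array([ 0.44317616, -0.071713  ,  0.10113545]), [0.0023, 0.0023])
side 255.45116697450226 230.7092747114126 215 190 5
[212. 220.]
[202. 233.]
[201. 292.]
wrist 253.27640070116414 192.1449498743498 203 142 4
[200. 209.]
[199. 175.]
[200. 134.]
```

View pics/c3.png

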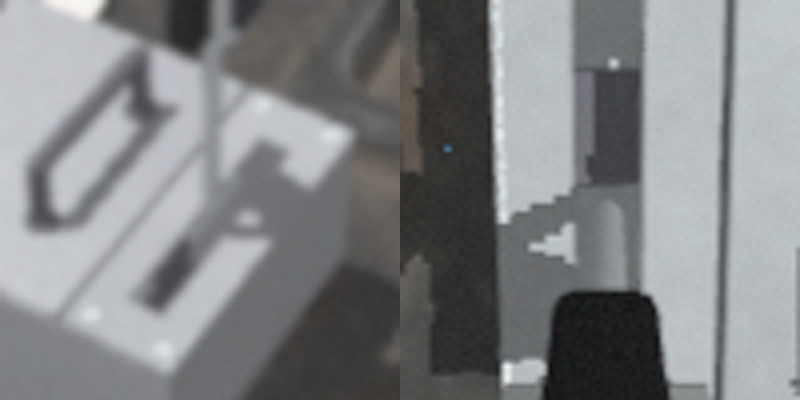

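The side view shows the tip above the slot. The wrist view has the slot's centreline at crop x=608 and the tip at 611, and the dark tab spanning rows 70-185, centred near y=0.245. Small correction, then down to just above the tab.

Request:
{"name": "move_arm", "arguments": {
  "series": [
    {"xyz": [2.5,-0.7,3],"turn": [0,0,0],"grip": 1},
    {"xyz": [2.5,-0.7,3],"turn": [0,0,0],"grip": 1},
    {"xyz": [2.5,-0.7,10],"turn": [0,0,0],"grip": 1},
    {"xyz": [2.5,-0.7,18],"turn": [0,0,0],"grip": 1},
    {"xyz": [2.5,-0.7,26],"turn": [0,0,0],"grip": 1},
    {"xyz": [2.5,-0.7,34],"turn": [0,0,0],"grip": 1},
    {"xyz": [2.5,-0.7,42],"turn": [0,0,0],"grip": 1},
    {"xyz": [2.5,-0.7,47],"turn": [0,0,0],"grip": 1},
    {"xyz": [2.5,-0.7,50],"turn": [0,0,0],"grip": 1},
    {"xyz": [2.5,-0.7,50],"turn": [0,0,0],"grip": 1}
  ]
}}

```text
time: 7.12
tool_pos: [0.5259, 0.246, 0.3645]
eef_rot: [[0.07, 0.998, -0.0], [0.998, -0.07, -0.0], [-0.0, -0.0, -1.0]]
wrist_force: [-0.0, 0.4, -1.7]
finger_gap: 0.0132
grasp_force: 58.6
```

Request:
{"name": "move_arm", "arguments": {
  "series": [
    {"xyz": [-1,0,2],"turn": [0,0,0],"grip": 1},
    {"xyz": [-1,0,4],"turn": [0,0,0],"grip": 1},
    {"xyz": [-1,0,6],"turn": [0,0,0],"grip": 1},
    {"xyz": [-1,0,8],"turn": [0,0,0],"grip": 1},
    {"xyz": [-1,0,10],"turn": [0,0,0],"grip": 1},
    {"xyz": [-1,0,10],"turn": [0,0,0],"grip": 1}
  ]
}}

```text
time: 7.88
tool_pos: [0.5257, 0.245, 0.3545]
eef_rot: [[0.07, 0.998, -0.0], [0.998, -0.07, -0.0], [-0.0, -0.0, -1.0]]
wrist_force: [1.1, -0.4, -2.0]
finger_gap: 0.0131
grasp_force: 58.6
```

Request:
{"name": "move_arm", "arguments": {
  "series": [
    {"xyz": [0,0,1],"turn": [0,0,0],"grip": 1},
    {"xyz": [0,0,2],"turn": [0,0,0],"grip": 1},
    {"xyz": [0,0,3],"turn": [0,0,0],"grip": 1},
    {"xyz": [0,0,4],"turn": [0,0,0],"grip": 1},
    {"xyz": [0,0,4],"turn": [0,0,0],"grip": 1}
  ]
}}

```text
time: 8.5
tool_pos: [0.5253, 0.2453, 0.3511]
eef_rot: [[0.069, 0.998, -0.0], [0.998, -0.069, -0.0], [-0.0, -0.0, -1.0]]
wrist_force: [-2.8, -0.3, 6.3]
finger_gap: 0.0135
grasp_force: 59.8
```

Contact on the tab. Pressing on in small steps.

Request:
{"name": "move_arm", "arguments": {
  "series": [
    {"xyz": [0,0,1],"turn": [0,0,0],"grip": 1},
    {"xyz": [0,0,2],"turn": [0,0,0],"grip": 1},
    {"xyz": [0,0,3],"turn": [0,0,0],"grip": 1},
    {"xyz": [0,0,4],"turn": [0,0,0],"grip": 1},
    {"xyz": [0,0,4],"turn": [0,0,0],"grip": 1}
  ]
}}

```text
time: 9.12
tool_pos: [0.5244, 0.2455, 0.3469]
eef_rot: [[0.069, 0.998, -0.003], [0.998, -0.069, -0.001], [-0.001, -0.002, -1.0]]
wrist_force: [-5.8, 0.6, 7.7]
finger_gap: 0.013
grasp_force: 59.7
```

```bash
python3 -c "
from h import *
st();im,k=cam('side');import pickle;pickle.dump((im,k),open('k4.pkl','wb'))
a=pickle.load(open('k3.pkl','rb'))['side'][0]
# change on lid region beyond key
d=cv2.absdiff(im,a)[200:270,180:245].max(2);print((d>25).sum())"
```

```text
t 9.12 pos [0.5244 0.2455 0.3469] F [-5.8  0.6  7.7] gap 0.013 gf 59.7 yaw -3.96
10
```

Request:
{"name": "move_arm", "arguments": {
  "series": [
    {"xyz": [0,-0.3,1],"turn": [0,0,0],"grip": 1},
    {"xyz": [0,-0.6,2],"turn": [0,0,0],"grip": 1},
    {"xyz": [0,-0.6,3],"turn": [0,0,0],"grip": 1},
    {"xyz": [0,-0.6,3],"turn": [0,0,0],"grip": 1}
  ]
}}

```text
time: 9.68
tool_pos: [0.5247, 0.2454, 0.344]
eef_rot: [[0.069, 0.998, -0.001], [0.998, -0.069, 0.0], [0.0, -0.001, -1.0]]
wrist_force: [-3.6, -0.3, 8.3]
finger_gap: 0.0136
grasp_force: 59.8
```

```bash
python3 -c "
from h import *
st();im,k=cam('side');import pickle
a=pickle.load(open('k3.pkl','rb'))['side'][0]
d=cv2.absdiff(im,a)[200:270,180:245].max(2);print((d>25).sum())"
```

```text
t 9.68 pos [0.5247 0.2454 0.344 ] F [-3.6 -0.3  8.3] gap 0.0136 gf 59.8 yaw -3.98
1070
```

The side image changed sharply over the lid, so it has popped. Lifting out.

Request:
{"name": "move_arm", "arguments": {
  "series": [
    {"xyz": [0,0,-5],"turn": [0,0,0],"grip": 1},
    {"xyz": [0,0,-15],"turn": [0,0,0],"grip": 1},
    {"xyz": [0,0,-30],"turn": [0,0,0],"grip": 1},
    {"xyz": [0,0,-50],"turn": [0,0,0],"grip": 1},
    {"xyz": [0,0,-75],"turn": [0,0,0],"grip": 1},
    {"xyz": [0,0,-90],"turn": [0,0,0],"grip": 1},
    {"xyz": [0,0,-90],"turn": [0,0,0],"grip": 1}
  ]
}}

```text
time: 10.6
tool_pos: [0.5253, 0.2451, 0.4348]
eef_rot: [[0.07, 0.998, 0.002], [0.998, -0.07, 0.001], [0.001, 0.002, -1.0]]
wrist_force: [0.1, 0.0, -1.2]
finger_gap: 0.013
grasp_force: 58.7
```

```bash
python3 -c "
from h import *
st();im,k=cam('side');save('s5.png',im[130:330,130:400],2.9)
goal([.4426,-.0686,.426],-14)"
```

```text
t 10.6 pos [0.5253 0.2451 0.4348] F [ 0.1  0.  -1.2] gap 0.013 gf 58.7 yaw -4.01
xyz [-318.5  -60.4    7.8] turn [ 0.01 -0.    1.67]
```

View pics/s5.png

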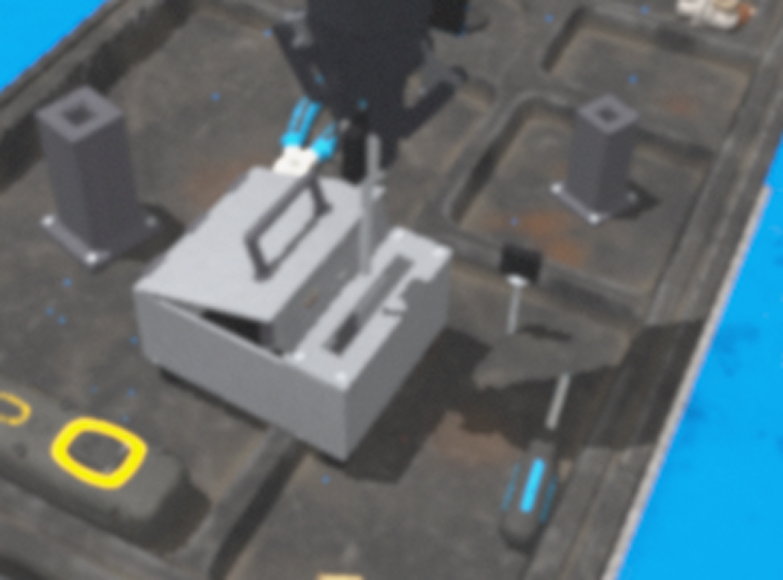

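The picture shows the lid raised at (250,240) and the key clear and upright in the gripper, tip at (367,270). Returning it to the stand mouth.

Request:
{"name": "move_arm", "arguments": {
  "series": [
    {"xyz": [-50,-10,1],"turn": [0,0,0.3],"grip": 1},
    {"xyz": [-105,-20,2],"turn": [0,0,0.6],"grip": 1},
    {"xyz": [-160,-30,3],"turn": [0,0,0.9],"grip": 1},
    {"xyz": [-215,-40,4],"turn": [0,0,1.2],"grip": 1},
    {"xyz": [-265,-50,6],"turn": [0,0,1.67],"grip": 1},
    {"xyz": [-305,-58,10],"turn": [0,0,1.67],"grip": 1},
    {"xyz": [-318.5,-60.5,16],"turn": [0,0,1.67],"grip": 1},
    {"xyz": [-318.5,-60.5,20],"turn": [0,0,1.67],"grip": 1},
    {"xyz": [-318.5,-60.5,20],"turn": [0,0,1.67],"grip": 1}
  ]
}}

```text
time: 11.78
tool_pos: [0.443, -0.0672, 0.4132]
eef_rot: [[0.24, 0.971, -0.001], [0.971, -0.24, 0.001], [0.001, -0.001, -1.0]]
wrist_force: [-0.1, 0.6, -1.5]
finger_gap: 0.0133
grasp_force: 58.7
```

```bash
python3 - <<'E'
from h import *
st()
K={n:cam(n) for n in('side','wrist')}
tip=np.array(manip.sense()['tool_pos'])-[0,0,.283]
out=[]
for n,f in(('side',5),('wrist',4)):
    im,k=K[n];u,v=proj(k,tip);u0,v0=int(u)-200//f,int(v)-200//f
    out.append(cv2.resize(im[v0:v0+400//f,u0:u0+400//f],(400,400),interpolation=cv2.INTER_CUBIC))
    print(n,u0,v0,[np.round((np.array(proj(k,p))-[u0,v0])*f) for p in(tip,[.4426,-.0686,.104])])
save('c6.png',np.hstack(out))
goal([.4426,-.0686,.287],-14)
E
```

```text
t 11.78 pos [ 0.443  -0.0672  0.4132] F [-0.1  0.6 -1.5] gap 0.0133 gf 58.7 yaw -13.91
side 300 121 [array([201., 202.]), array([195., 241.])]
wrist 203 143 [array([201., 204.]), array([200., 177.])]
xyz [ -1.6  -0.2 126.6] turn [-0.   -0.01  0.02]
```

View pics/c6.png

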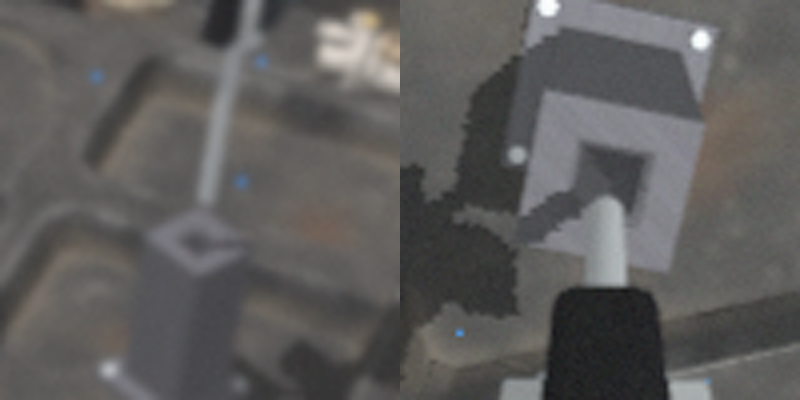

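The wrist view has the tip at crop (606,200) and the hole centre at (612,185), so the hole lies about 1-2 mm +x and 3 mm -y. I'll correct for that and insert.

Request:
{"name": "move_arm", "arguments": {
  "series": [
    {"xyz": [-3,1.5,5],"turn": [0,0,0],"grip": 1},
    {"xyz": [-3,1.5,15],"turn": [0,0,0],"grip": 1},
    {"xyz": [-3,1.5,22],"turn": [0,0,0],"grip": 1},
    {"xyz": [-3,1.5,28],"turn": [0,0,0],"grip": 1},
    {"xyz": [-3,1.5,34],"turn": [0,0,0],"grip": 1},
    {"xyz": [-3,1.5,40],"turn": [0,0,0],"grip": 1},
    {"xyz": [-3,1.5,40],"turn": [0,0,0],"grip": 1}
  ]
}}

```text
time: 12.75
tool_pos: [0.4433, -0.0717, 0.3732]
eef_rot: [[0.242, 0.97, -0.001], [0.97, -0.242, 0.0], [-0.0, -0.001, -1.0]]
wrist_force: [0.5, 0.6, -1.3]
finger_gap: 0.0133
grasp_force: 58.7
```

Request:
{"name": "move_arm", "arguments": {
  "series": [
    {"xyz": [0,0,15],"turn": [0,0,0],"grip": 1},
    {"xyz": [0,0,35],"turn": [0,0,0],"grip": 1},
    {"xyz": [0,0,55],"turn": [0,0,0],"grip": 1},
    {"xyz": [0,0,70],"turn": [0,0,0],"grip": 1},
    {"xyz": [0,0,78],"turn": [0,0,0],"grip": 1},
    {"xyz": [0,0,83],"turn": [0,0,0],"grip": 1},
    {"xyz": [0,0,83],"turn": [0,0,0],"grip": 1}
  ]
}}

```text
time: 13.62
tool_pos: [0.4435, -0.0717, 0.2907]
eef_rot: [[0.242, 0.97, -0.0], [0.97, -0.242, -0.0], [-0.0, -0.0, -1.0]]
wrist_force: [0.5, 0.3, -1.1]
finger_gap: 0.0133
grasp_force: 58.7
```

Request:
{"name": "move_arm", "arguments": {
  "series": [
    {"xyz": [0,0,1.5],"turn": [0,0,0],"grip": 1},
    {"xyz": [0,0,3],"turn": [0,0,0],"grip": 1},
    {"xyz": [0,0,4.5],"turn": [0,0,0],"grip": 1},
    {"xyz": [0,0,4.5],"turn": [0,0,0],"grip": 1}
  ]
}}

```text
time: 14.12
tool_pos: [0.4434, -0.0717, 0.2861]
eef_rot: [[0.242, 0.97, -0.0], [0.97, -0.242, -0.0], [-0.0, -0.0, -1.0]]
wrist_force: [0.1, 0.1, -1.4]
finger_gap: 0.0132
grasp_force: 58.7
```

Request:
{"name": "move_arm", "arguments": {
  "series": [
    {"xyz": [0,0,1],"turn": [0,0,0],"grip": 1},
    {"xyz": [0,0,2],"turn": [0,0,0],"grip": 1},
    {"xyz": [0,0,2],"turn": [0,0,0],"grip": 1}
  ]
}}

```text
time: 14.5
tool_pos: [0.4433, -0.0716, 0.2852]
eef_rot: [[0.242, 0.97, 0.001], [0.97, -0.242, -0.001], [-0.001, 0.001, -1.0]]
wrist_force: [-4.2, -0.1, 19.2]
finger_gap: 0.0132
grasp_force: 61.9
```

The key is seated. Releasing and rising.

Request:
{"name": "move_arm", "arguments": {
  "series": [
    {"xyz": [0,0,-1],"turn": [0,0,0],"grip": 0.6},
    {"xyz": [0,0,-1],"turn": [0,0,0],"grip": -0.3},
    {"xyz": [0,0,-1],"turn": [0,0,0],"grip": -0.3},
    {"xyz": [0,0,-1],"turn": [0,0,0],"grip": -0.3},
    {"xyz": [0,0,-15],"turn": [0,0,0],"grip": -0.3},
    {"xyz": [0,0,-45],"turn": [0,0,0],"grip": -0.3},
    {"xyz": [0,0,-90],"turn": [0,0,0],"grip": -0.3},
    {"xyz": [0,0,-145],"turn": [0,0,0],"grip": -0.3},
    {"xyz": [0,0,-145],"turn": [0,0,0],"grip": 1}
  ]
}}

```text
time: 15.62
tool_pos: [0.444, -0.0716, 0.4325]
eef_rot: [[0.243, 0.97, 0.007], [0.97, -0.243, -0.001], [0.0, 0.007, -1.0]]
wrist_force: [-0.3, 0.5, -1.0]
finger_gap: 0.0387
grasp_force: 0.0
```

```bash
python3 -c "
from h import *
st();goal([.555,.2325,.43],86)"
```

```text
t 15.62 pos [ 0.444  -0.0716  0.4325] F [-0.3  0.5 -1. ] gap 0.0387 gf 0.0 yaw -14.04
xyz [321.9  33.8   2.9] turn [  0.05   0.05 -16.67]
```

Request:
{"name": "move_arm", "arguments": {
  "series": [
    {"xyz": [322,34,3],"turn": [0,0,-16.67],"grip": 1},
    {"xyz": [322,34,3],"turn": [0,0,-16.67],"grip": 1},
    {"xyz": [322,34,3],"turn": [0,0,-16.67],"grip": 1},
    {"xyz": [322,34,3],"turn": [0,0,-16.67],"grip": 1},
    {"xyz": [322,34,3],"turn": [0,0,-16.67],"grip": 1},
    {"xyz": [322,34,3],"turn": [0,0,-16.67],"grip": 1},
    {"xyz": [322,34,3],"turn": [0,0,-16.67],"grip": 1},
    {"xyz": [322,34,3],"turn": [0,0,-16.67],"grip": 1},
    {"xyz": [322,34,3],"turn": [0,0,-16.67],"grip": 1},
    {"xyz": [322,34,3],"turn": [0,0,-16.67],"grip": 1},
    {"xyz": [322,34,3],"turn": [0,0,-16.67],"grip": 1},
    {"xyz": [322,34,3],"turn": [0,0,-16.67],"grip": 1},
    {"xyz": [322,34,3],"turn": [0,0,-16.67],"grip": 1}
  ]
}}

```text
time: 17.25
tool_pos: [0.5542, 0.2325, 0.426]
eef_rot: [[-0.998, 0.07, -0.0], [0.07, 0.998, -0.0], [0.0, -0.0, -1.0]]
wrist_force: [0.4, 0.3, 0.3]
finger_gap: 0.0002
grasp_force: 0.0
```

```bash
python3 - <<'E'
from h import *
import pickle
st()
K={n:cam(n) for n in('side','top')};pickle.dump(K,open('k7.pkl','wb'))
a=cv2.resize(K['side'][0][150:270,170:290],(480,480),interpolation=cv2.INTER_CUBIC)
b=cv2.resize(K['side'][0][140:220,290:370],(240,240),interpolation=cv2.INTER_CUBIC)
c=cv2.resize(K['top'][0][150:230,190:270],(240,240),interpolation=cv2.INTER_CUBIC)
save('c7.png',np.hstack([a,np.vstack([b,c])]))
h=np.array([.687,.2233,.110]);ex=np.array([.9976,-.0698,0]);ey=np.array([.0698,.9976,0])
for th in(.25,.3,.35):
  for y in(-.04,.04):
    p=h+ex*(-.095*np.cos(th)+.037*np.sin(th))+ey*y+[0,0,.037*np.cos(th)+.095*np.sin(th)]
    print(th,y,p.round(4),((np.array(proj(K['side'][1],p))-[170,150])*4).round(),((np.array(proj(K['top'][1],p))-[190,150])*3).round()+[480,240])
E
```

```text
t 17.25 pos [0.5542 0.2325 0.426 ] F [0.4 0.3 0.3] gap 0.0002 gf 0.0 yaw 85.97
0.25 -0.04 [0.6015 0.1892 0.1694] [265. 164.] [610. 331.]
0.25 0.04 [0.6071 0.269  0.1694] [182. 252.] [529. 324.]
0.3 -0.04 [0.6046 0.189  0.1734] [261. 157.] [610. 327.]
0.3 0.04 [0.6102 0.2688 0.1734] [177. 245.] [529. 320.]
0.35 -0.04 [0.6078 0.1887 0.1773] [255. 149.] [610. 323.]
0.35 0.04 [0.6134 0.2685 0.1773] [171. 237.] [529. 317.]
```

View pics/c7.png

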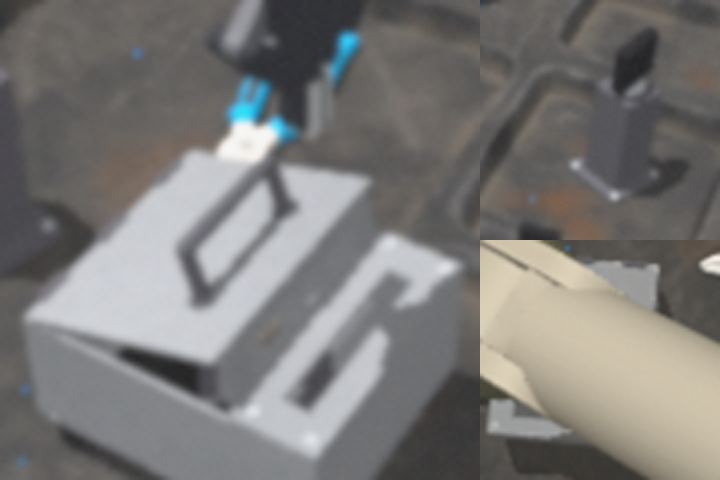

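The bar ends at crop (266,160) and (185,245) match a lid angle of 0.3. The key stands in its stand (upper right inset). I'll move the shut fingertips in front of the bar, then push it back along its arc.

Request:
{"name": "move_arm", "arguments": {
  "series": [
    {"xyz": [-9,0,40],"turn": [0,0,0],"grip": 1},
    {"xyz": [-18,0,75],"turn": [0,0,0],"grip": 1},
    {"xyz": [-18,0,90],"turn": [0,0,0],"grip": 1},
    {"xyz": [-18,0,90],"turn": [0,0,0],"grip": 1},
    {"xyz": [-27,0,90],"turn": [0,0,0],"grip": 1},
    {"xyz": [-35,0,89],"turn": [0,0,0],"grip": 1},
    {"xyz": [-41,0,84],"turn": [0,0,0],"grip": 1},
    {"xyz": [-47,0,78],"turn": [0,0,0],"grip": 1},
    {"xyz": [-47,0,78],"turn": [0,0,0],"grip": 1}
  ]
}}

```text
time: 18.48
tool_pos: [0.6, 0.2301, 0.3499]
eef_rot: [[-0.998, 0.069, -0.002], [0.069, 0.998, 0.0], [0.002, 0.0, -1.0]]
wrist_force: [-8.6, 0.9, 5.6]
finger_gap: 0.0001
grasp_force: 4.3
```

Contact and the lid is moving with about 9 N. Continuing along the arc.

Request:
{"name": "move_arm", "arguments": {
  "series": [
    {"xyz": [-7,0,-4],"turn": [0,0,0],"grip": 1},
    {"xyz": [-13,0,-8],"turn": [0,0,0],"grip": 1},
    {"xyz": [-20,0,-12],"turn": [0,0,0],"grip": 1},
    {"xyz": [-27,0,-16],"turn": [0,0,0],"grip": 1},
    {"xyz": [-34,0,-19],"turn": [0,0,0],"grip": 1},
    {"xyz": [-41,0,-21],"turn": [0,0,0],"grip": 1},
    {"xyz": [-46,0,-22],"turn": [0,0,0],"grip": 1},
    {"xyz": [-46,0,-22],"turn": [0,0,0],"grip": 1}
  ]
}}

```text
time: 19.48
tool_pos: [0.6478, 0.2256, 0.3699]
eef_rot: [[-0.998, 0.07, 0.0], [0.07, 0.998, -0.0], [-0.001, -0.0, -1.0]]
wrist_force: [-0.1, -0.7, 0.3]
finger_gap: 0.0001
grasp_force: 0.0
```

Request:
{"name": "move_arm", "arguments": {
  "series": [
    {"xyz": [-4,0,-1],"turn": [0,0,0],"grip": 1},
    {"xyz": [-8,0,-2],"turn": [0,0,0],"grip": 1},
    {"xyz": [-11,0,-2],"turn": [0,0,0],"grip": 1}
  ]
}}

```text
time: 19.85
tool_pos: [0.6583, 0.2251, 0.3722]
eef_rot: [[-0.998, 0.07, -0.0], [0.07, 0.998, -0.0], [0.0, -0.0, -1.0]]
wrist_force: [-2.3, -1.6, 1.5]
finger_gap: 0.0001
grasp_force: 1.0
```

Request:
{"name": "move_arm", "arguments": {
  "series": [
    {"xyz": [-2,0,0],"turn": [0,0,0],"grip": 1},
    {"xyz": [-4,0,-1],"turn": [0,0,0],"grip": 1},
    {"xyz": [-6,0,-1],"turn": [0,0,0],"grip": 1}
  ]
}}

```text
time: 20.23
tool_pos: [0.6633, 0.225, 0.373]
eef_rot: [[-0.998, 0.069, -0.002], [0.069, 0.998, -0.001], [0.002, -0.001, -1.0]]
wrist_force: [-10.1, -1.8, 4.2]
finger_gap: -0.0002
grasp_force: 4.7
```

Request:
{"name": "move_arm", "arguments": {
  "series": [
    {"xyz": [-1.5,0,0],"turn": [0,0,0],"grip": 1},
    {"xyz": [-3,0,0],"turn": [0,0,0],"grip": 1}
  ]
}}

```text
time: 20.48
tool_pos: [0.6643, 0.2252, 0.373]
eef_rot: [[-0.998, 0.068, -0.007], [0.068, 0.998, -0.002], [0.006, -0.002, -1.0]]
wrist_force: [-18.8, -2.7, 8.5]
finger_gap: 0.0001
grasp_force: 9.1
```

Request:
{"name": "move_arm", "arguments": {
  "series": [
    {"xyz": [-1,0,0],"turn": [0,0,0],"grip": 1},
    {"xyz": [-1,0,0],"turn": [0,0,0],"grip": 1},
    {"xyz": [-1,0,0],"turn": [0,0,0],"grip": 1}
  ]
}}

```text
time: 20.85
tool_pos: [0.6646, 0.2253, 0.373]
eef_rot: [[-0.998, 0.067, -0.008], [0.067, 0.998, -0.002], [0.008, -0.003, -1.0]]
wrist_force: [-19.9, -1.8, 8.5]
finger_gap: 0.0001
grasp_force: 9.3
```

Position holds while force stays at about 20 N, so the lid is at its stop. Backing off and rising out.

Request:
{"name": "move_arm", "arguments": {
  "series": [
    {"xyz": [4,0,0],"turn": [0,0,0],"grip": 1},
    {"xyz": [8,0,-1],"turn": [0,0,0],"grip": 1},
    {"xyz": [8,0,-10],"turn": [0,0,0],"grip": 1},
    {"xyz": [8,0,-35],"turn": [0,0,0],"grip": 1},
    {"xyz": [8,0,-80],"turn": [0,0,0],"grip": 1},
    {"xyz": [60,0,-120],"turn": [0,0,0],"grip": 1},
    {"xyz": [120,0,-120],"turn": [0,0,0],"grip": 1},
    {"xyz": [120,0,-120],"turn": [0,0,0],"grip": 1}
  ]
}}

```text
time: 21.85
tool_pos: [0.5442, 0.2343, 0.4952]
eef_rot: [[-0.998, 0.065, 0.002], [0.065, 0.998, -0.001], [-0.002, -0.001, -1.0]]
wrist_force: [1.2, -1.1, -0.6]
finger_gap: -0.0
grasp_force: 0.0
```

```bash
python3 - <<'E'
from h import *
st();im,k=cam('side');save('s8.png',im[110:370,130:400],2.2)
h=np.array([.687,.2233,.110]);ex=np.array([.9976,-.0698,0]);ey=np.array([.0698,.9976,0])
for th in(1.0,1.1,1.15):print(th,[((np.array(proj(k,h+ex*-.132*np.cos(th)+ey*y+[0,0,.132*np.sin(th)]))-[130,110])*2.2).round() for y in(-.08,.08)])
E
```

```text
t 21.85 pos [0.5442 0.2343 0.4952] F [ 1.2 -1.1 -0.6] gap -0.0 gf 0.0 yaw 86.29
1.0 [array([245., 113.]), array([149., 209.])]
1.1 [array([235., 104.]), array([138., 199.])]
1.15 [array([230., 100.]), array([132., 194.])]
```

View pics/s8.png

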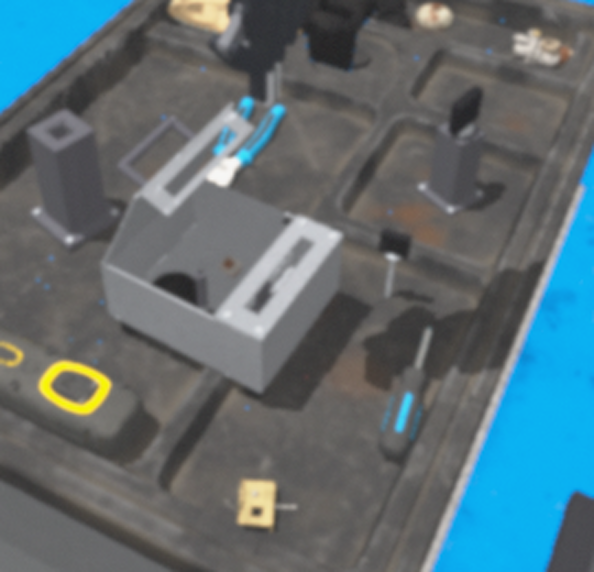

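The picture shows the lid wide open, with its edge corners at (134,195) and (232,103) matching about 1.15 rad. The key stands in its stand at (462,115) and the screwdriver, bracket and pliers haven't moved. Handing in.

```bash
python3 -c "
from h import *
print(manip.sign_off())"
```

```text
the job is handed in; nothing more can be done
None
```

The job is handed in at about 22 s: the hook was pressed with about 10 N until the lid popped, the key stands back in its stand, the lid is open at its stop, and the screwdriver, bracket and pliers were left where they lay.

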